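Rehang the guard gate of a candy floss machine and shut it on its switch

ROBOT

A 7-joint arm with a two-finger parallel gripper is mounted at the origin on the work surface. World frame = base frame: x ahead of the robot, y to its left, z up, the work surface at z = 0. Lengths are in m, angles in rad, forces in N, time in s.
With the tool pointing down it reaches from about 0.4 to 0.85 m from the base axis. Payload 10.4 kg.
Tool frame: the origin (TCP) lies at the very end of the fingers, on their centre line; the grasp point (between the pads) lies 19 mm behind it; x points along the fingers, z is the direction in which the jaws open and shut, and the axes are right-handed (so a half turn about x gives the same grasp; the last joint's range is limited). The gripper opens to 85 mm and grips with 20 to 120 N. Pads are 22 mm wide; open, the fingers measure 114 mm over their backs; the gripper's body (76 mm by 85 mm) begins 54 mm behind the grasp point. The pads swing forward as they close: fully open they stand 13 mm farther back than shut.
Start: joints at [1.275, 0.332, -0.065, 1.46, 0.022, 1.35, -0.088], TCP at [0.168, -0.602, 0.231] pointing down, gripper open.
Joint ranges: [-2.6, 2.6], [-0.5, 2.12], [-1.47, 1.34], [0.16, 2.42], [-1.27, 4.41], [0.06, 2.06], [-2.6, 2.6]. Speed limits (rad/s): [2.22, 2.22, 2.79, 2.79, 3.14, 3.14, 3.14].

INTERFACE

Orientations are given as a unit quaternion [x, y, z, w].
In Python, from workcell import readout, camera, manip gives the robot as it stands.
- The arm moves only by the shell command python3 -m inch 'ROWS' [FORCE]. ROWS is JSON, a list of rows, each a list of 3 entries, a list of its own where there are three numbers: the turn, a rotation vector about the tool's x, y, z in degrees, then the shift along the tool's x, y, z in mm, then the closure, from 0 (fully open) to 1 (shut). In form: [[[wx, wy, wz], [dx, dy, dz], hand], ...]. A call has 1 to 10 rows; each row is the pose to reach, as a shift and turn from the pose measured when the call began, along the tool's axes at that moment; what a row does not reach only later rows make up. A row lasts 1/8 s, in which the tool goes at most 62.5 mm and 10.7 degrees, less where a joint would pass 70% of its speed; a pose out of reach is approached as far as the arm can. A call with a gripper value outside its range is refused whole. The fingers move at their own pace and stop on an object; FORCE is the grip in N (left out, the last holds). Time passes only in rows, so rows that repeat a pose let the fingers close. It gives the time, the measured TCP pose, the force and the opening at its end, in the units of the state.
- readout.get_obs(): the state, without advancing time (a new reading comes with each control period).
- camera(name): name is "scene" or "side" or "wrist"; returns a dict with "pixels" (400x640x3 uint8, red, green, blue), "range_z" (400x640 float32, m along the optical axis (not along the pixel's ray), 0 where there is no reading), "intrinsics" (3x3 intrinsics, pixels), "extrinsics" (4x4, takes a point from world to camera coordinates); the wrist camera has in their place "T_tool_cam" (4x4, takes a point from camera to tool coordinates, whose origin is the TCP and whose axes are the tool frame's). Camera axes: x right, y down, z forward; pixel columns grow to the right and rows downward; lengths in m; the calibration is good to about 2 mm. The wrist camera is an equidistant fisheye: a pixel r from the principal point sees the ray r / f radians off the axis. A picture is of the moment at which its call begins: read the wrist's pose just before it.
- manip.hand_in(): hands the job in, once; it reports no verdict.
The state is a dict: "clock": time; "joint_pos": joint angles; "joint_velocities": joint speeds; "tau": joint torques, N m; "position": TCP position; "ee_rot": TCP orientation; "ft_force": force on the tool from outside, world axes, zero at the start; "torque": the same for the moment, N m; "grip_width": opening from 0.0 (shut) to 1.0 (fully open).
Only numpy, scipy, OpenCV 4.12 (cv2) and the standard library are available. Lean on these libraries where they do the work, as an engineer would, in place of code of your own. Each camera call takes 0.05 s, during which the arm holds its last target.

TASK

Take the washed clear guard gate out of the drying rack and hang it back on the two upright pintles of the candy floss machine, standing well open and clear of the switch, with both sockets fully down. Then swing it shut in line with the guard until it clicks the roller lever switch, without forcing the lever past that into overtravel, and let go. Leave the jars, tools and cups where they stand.

Things in the scene. Friction and masses are not known exactly. Their poses are not given: they have to be found in the camera images.
- gate: Loose gate leaf, 0.5 kg, steel frame 14 mm thick with a clear pane and two hinge sockets on one upright edge. Origin on the sockets' common axis at the mouth (underside) of the lower socket; x along the leaf to the free edge, y normal to the pane, z up the socket axis. Frame: x 15 to 176 mm, z -22 to 138 mm. At the start it leans in the rack 25 degrees off upright, its top towards its +y side.
- gate_grip (a point): Middle of the orange lift tab on the gate's top rail (56 long in x, 14 thick in y, 32 mm high; x 62 to 118, z 138 to 170 mm from the gate's origin), near the balance point: pinch it across its thickness. Axes as the gate's.
- socket_top (a point): Mouth (underside) of the gate's upper socket, on the socket axis, 96 mm along z from the gate's origin. Both sockets are steel tubes of 20 mm outside diameter, 12.2 mm bore, 20 mm high, open right through.
- machine: Fixed candy floss machine: deck 60 mm high with a sunk pan behind a clear guard 232 mm high. Origin on the table under the nominal hinge axis; x away from the operator into the pan, y along the guard line from hinge post to latch post (begins at y = 192 mm), z up. Closed, the gate lies along machine y (gate x = machine y); open, it swings out to the operator's side (-x) by 90 degrees or less.
- hinge (a point): Nominal hinge axis at the lower pintle's shoulder, 94 mm above the table (gate's origin when fully hung); axes as the machine's. The pintles' strap is bolted through slots, so both pintles together really stand up to 8 mm either way along machine y from here (exact in machine x): this offset is not measured, it must be felt or seen. A socket 13 mm or more off slips down beside its pintle.
- hinge_top (a point): The same nominal axis at the upper pintle's shoulder, 190 mm above the table. Both brass pintles: 10 mm diameter, 18 mm long, top 2.5 mm tapering to 8 mm, on 22 mm shoulder discs. Brackets run from the shoulders to the -y side only (hinge post 45 mm away), so bring the gate in from the front or +y side with its sockets just above the pintle tips, then lower it.
- switch (a joint): Roller lever of the red microswitch, rad: 0 free, clicks on at 0.28 (off again below 0.22), about 0.40 with the gate exactly closed, overtravel from 0.54. Weak spring, about 0.1 N at the roller. The gate's inner face meets it 0.2 to 0.33 rad before closed; 1 rad of gate then turns it 1.2 to 1.9 rad. Hinge friction holds the gate where it is left, but play gives back up to 0.07 on letting go.
- roller (a point): Centre of the switch's 10 mm roller on its 28 mm arm (vertical pivot): just behind the gate line, about 43 mm along it from the nominal hinge axis, 222 mm above the table.
- rack: Fixed white drying rack 220 x 150 mm holding the leaning gate in two open-topped channels; origin on the table under its middle, x along the gate's length. Its backrests, on its +y side, end 43 mm below the frame's top edge; lift the gate out along its own z.
- sugar_jar: Bystander: glass jar, 72 mm across, 110 mm high; origin under its middle.
- colour_bottle: Bystander: blue bottle, 44 mm across, 100 mm high; origin under its middle.
- scraper: Bystander: pan scraper with a wooden handle, 240 mm, lying flat.
- head_key: Bystander: steel wrench, 150 mm, lying flat.
- scoop: Bystander: steel spoon, 170 mm, lying flat.
- stick_cup: Bystander: green cup of bamboo sticks, 76 mm across, 190 mm high over the sticks; origin under its middle.
- flavour_can: Bystander: yellow can, 66 mm across, 100 mm high; origin under its middle.
Not all that is in view belongs to the job. What is shaped like the gate but red is not meant.

How it is judged:
On the way, in this order (a step that is already met when the one before it is completed fails the run):
1. the gate hangs on both pintles, fully down, still standing at least 20 degrees open and clear of the switch (horizontal distance between gate and hinge below 0.012 m and horizontal distance between socket_top and hinge below 0.013 m and z of gate in the frame of hinge between -0.004 and 0.004 m and angle between gate's own z axis and vertical below 0.07 rad and angle between the x axis of gate and the y axis of machine, either way round above 0.35 rad and value of joint switch below 0.05 rad), for 0.2 s.
2. the gate, swung shut, clicks the switch (lever past 0.28 rad) (value of joint switch above 0.28 rad), for 0.1 s.
At the end, for the whole second after the job is handed in: The gate hangs upright (within 4 degrees) on both pintles, within 4 mm of full depth, sockets within 12 mm (lower) and 13 mm (upper) of the nominal axis, is shut in line with the guard within 11 degrees, still holds the switch on (lever 0.22 to 0.54 rad), and rests there, let go (horizontal distance between gate and hinge below 0.012 m and horizontal distance between socket_top and hinge below 0.013 m and z of gate in the frame of hinge between -0.004 and 0.004 m and angle between gate's own z axis and vertical below 0.07 rad and angle between the x axis of gate and the y axis of machine, either way round below 0.19 rad and value of joint switch between 0.22 and 0.54 rad and linear speed of gate below 0.01 m/s); the robot touches nothing.
It fails at once if the switch lever is pushed into overtravel (over 0.54 rad) (value of joint switch above 0.54 rad).
It fails at once if a jar, bottle, can or cup is shoved over 20 mm or knocked over (distance of any of sugar_jar, colour_bottle, stick_cup, flavour_can from where it was at the start of the episode above 0.02 m or angle between any of sugar_jar, colour_bottle, stick_cup, flavour_can's own z axis and vertical above 0.4 rad).
It fails at once if a tool lying on the table is shoved over 20 mm (distance of any of scraper, head_key, scoop from where it was at the start of the episode above 0.02 m).
It also fails if it takes over 72 s, if anything falls off the work surface, if the arm or the gripper's body presses on something with over 40 N, if the wrist force passes 120 N, or if a joint passes its speed limit or range.

## Working session

There is one attempt and no reset: what is moved stays moved. The work goes in short steps, Python scripts to look and compute and a shell command to move; the robot and the scene stay as the last step left them, time stands still between calls to the robot, and variables do not carry over. Pictures are saved under pics/ and viewed, and the job is handed in when it is done.

```bash
ls; mkdir -p pics
python3 - <<'E'
from workcell import readout,camera,manip
import cv2,numpy as np
o=readout.get_obs()
for k,v in o.items(): print(k,np.round(v,4))
for n in ["scene","side","wrist"]:
    c=camera(n); cv2.imwrite(f"pics/{n}0.png",c["pixels"][:,:,::-1]); np.savez(f"{n}0.npz",**c)
    print(n,c["intrinsics"].round(1).tolist(),(c.get("extrinsics") if "extrinsics" in c else c["T_tool_cam"]).round(3).tolist())
E
```

```text
pics
clock 0.0
joint_pos [ 1.2754  0.3329 -0.0647  1.4609  0.0215  1.3499 -0.0885]
joint_velocities [-0.0002 -0.0004 -0.0007 -0.      0.0009 -0.0007  0.0001]
tau [-2.00000e-04 -6.25449e+01  4.91000e-02 -3.91609e+01  1.62000e-02
  9.80000e-03  0.00000e+00]
position [ 0.1683 -0.6015  0.2305]
ee_rot [ 0.4277  0.5638 -0.4271  0.5629]
ft_force [ 0.4496 -0.7743 -0.8763]
torque [ 0.0103  0.0216 -0.0298]
grip_width 0.9974
scene [[439.1, 0.0, 324.4], [0.0, 439.1, 199.9], [0.0, 0.0, 1.0]] [[-0.718, 0.696, 0.001, 0.355], [0.583, 0.602, -0.545, -0.133], [-0.38, -0.391, -0.838, 1.867], [0.0, 0.0, 0.0, 1.0]]
side [[477.2, 0.0, 313.4], [0.0, 477.2, 199.0], [0.0, 0.0, 1.0]] [[-0.702, -0.712, 0.015, 0.257], [-0.552, 0.531, -0.642, 0.41], [0.449, -0.459, -0.766, 1.297], [0.0, 0.0, 0.0, 1.0]]
wrist [[309.7, 0.0, 319.7], [0.0, 309.7, 198.6], [0.0, 0.0, 1.0]] [[0.0, -0.315, 0.949, -0.141], [-0.0, -0.949, -0.315, 0.081], [1.0, -0.0, -0.0, -0.0], [0.0, 0.0, 0.0, 1.0]]
```

View pics/scene0.png

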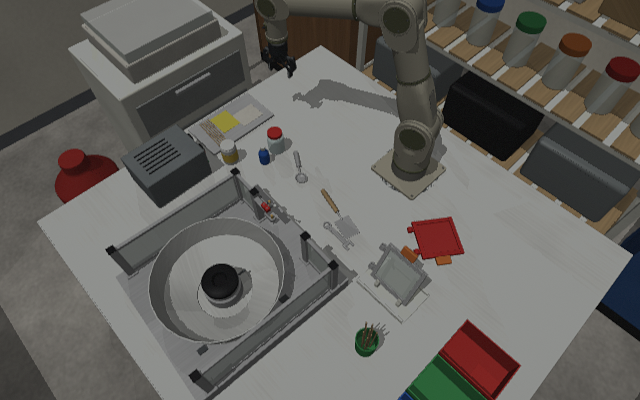

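View pics/side0.png

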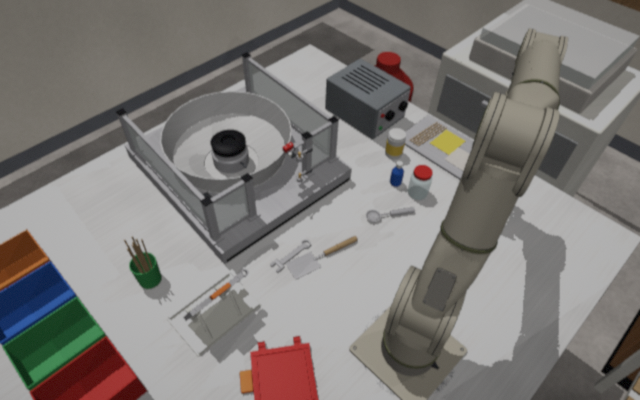

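View pics/wrist0.png

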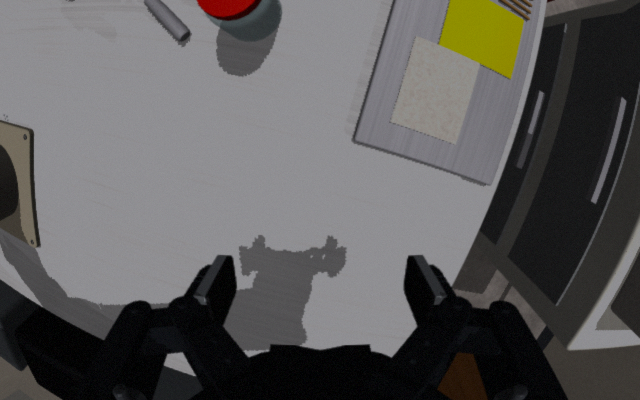

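```bash
cat > h.py <<'E'
import numpy as np,cv2
from workcell import readout,camera,manip
def cloud(c):
    K=c["intrinsics"];E=c["extrinsics"];z=c["range_z"].astype(float)
    v,u=np.mgrid[:z.shape[0],:z.shape[1]]
    P=np.stack([(u-K[0,2])/K[0,0]*z,(v-K[1,2])/K[1,1]*z,z],-1)
    W=(P-E[:3,3])@E[:3,:3]
    W[z<=0]=np.nan
    return W
def crop(c,u0,v0,u1,v1,name,s):
    p=c["pixels"][v0:v1,u0:u1,::-1]
    cv2.imwrite(f"pics/{name}.png",cv2.resize(p,None,fx=s,fy=s,interpolation=cv2.INTER_CUBIC))
E
python3 - <<'E'
from h import *
s=np.load("scene0.npz");d=np.load("side0.npz")
crop(s,340,200,480,340,"s_gate",4);crop(d,120,200,320,350,"d_gate",4)
crop(s,220,160,360,300,"s_h",4);crop(d,200,110,360,230,"d_h",5)
E
```

```text
(no output)
```

View pics/s_gate.png

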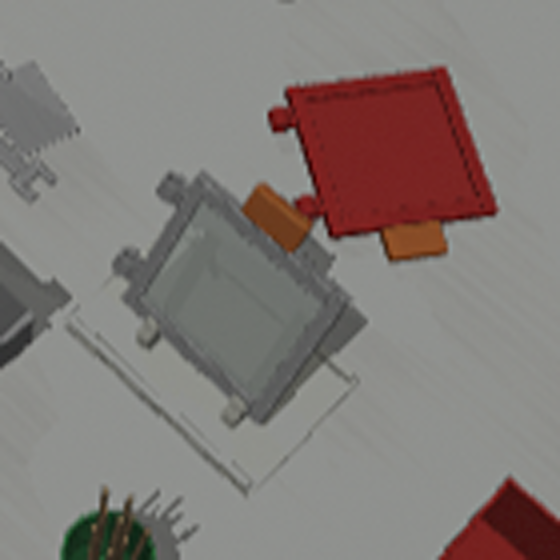

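View pics/d_gate.png

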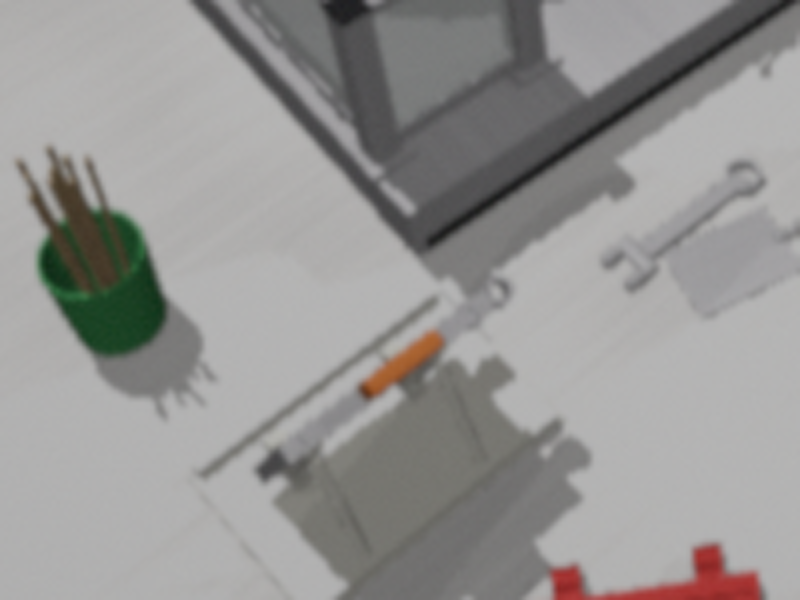

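View pics/s_h.png

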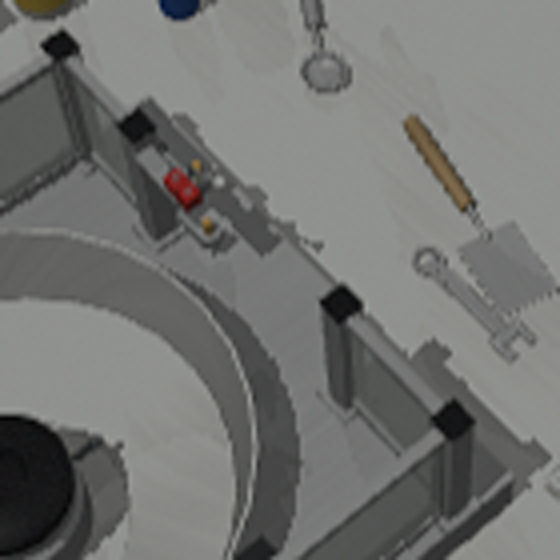

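View pics/d_h.png

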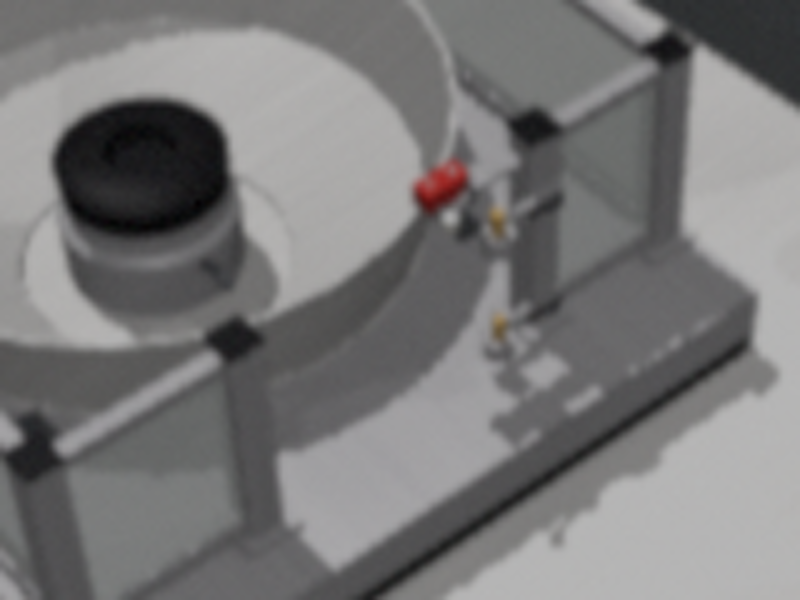

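Run:
```python
from h import *
np.set_printoptions(precision=4,suppress=True)
s=dict(np.load("scene0.npz"));d=dict(np.load("side0.npz"))
S=cloud(s);D=cloud(d)
for n,c in(("scene",s),("side",d)):
    E=c["extrinsics"];print(n,"cam at",-E[:3,:3].T@E[:3,3])
# black caps: dark pixels with z near 0.232
for n,c,W in(("scene",s,S),("side",d,D)):
    px=c["pixels"].astype(int)
    m=(px.max(-1)<45)&(abs(W[...,2]-0.232)<0.02)&(W[...,0]>0)
    k,l,st,ce=cv2.connectedComponentsWithStats(m.astype(np.uint8))
    for i in range(1,k):
        if st[i,4]>12: print(n,"cap",ce[i],st[i,4],np.nanmean(W[l==i],0),np.nanmin(W[l==i],0),np.nanmax(W[l==i],0))
    h=cv2.cvtColor(c["pixels"],cv2.COLOR_RGB2HSV)
    for nm,lo,hi in(("orange",(5,130,60),(18,255,255)),("brass",(18,90,70),(30,255,255)),("red",(0,150,60),(4,255,255)),("blue",(105,120,40),(130,255,255)),("green",(50,120,20),(85,255,255)),("gray",(0,0,0),(0,0,0))):
        m=cv2.inRange(h,lo,hi)
        k,l,st,ce=cv2.connectedComponentsWithStats(m)
        for i in range(1,k):
            if st[i,4]>4: print(n,nm,ce[i],st[i,4],np.nanmedian(W[l==i],0))
```

```text
scene cam at [1.0427 0.5617 1.492 ]
side cam at [-0.1756  0.5606  1.2535]
scene cap [410.755  143.4106] 151 [0.0658 0.0192 0.2345] [ 0.0464 -0.0297  0.2127] [0.081  0.0636 0.2518]
scene cap [234.775 171.175] 40 [ 0.6173 -0.333   0.2366] [ 0.6055 -0.3452  0.227 ] [ 0.6297 -0.3204  0.2442]
scene cap [253.8333 191.2708] 48 [ 0.6232 -0.2188  0.236 ] [ 0.6114 -0.2325  0.2266] [ 0.6366 -0.2068  0.2425]
scene cap [304.8    235.8182] 55 [0.6147 0.0315 0.2352] [0.6016 0.0194 0.2252] [0.6266 0.0444 0.2429]
scene cap [110.7368 249.9474] 57 [ 1.0919 -0.3594  0.2361] [ 1.0801 -0.3737  0.2274] [ 1.1035 -0.3478  0.2428]
scene cap [332.8871 264.8387] 62 [0.6215 0.1677 0.2355] [0.6076 0.1543 0.2227] [0.6345 0.1789 0.2446]
scene cap [195.022  375.7473] 91 [1.1195 0.1402 0.2359] [1.1074 0.1249 0.2251] [1.1318 0.152  0.2463]
scene orange [576.5934  42.1277] 423 [-0.6939  0.2027  0.3794]
scene orange [408.8636 254.0584] 154 [0.4013 0.2997 0.1919]
scene orange [443.0391 259.5625] 128 [0.2415 0.3665 0.0144]
scene brass [429.5      0.8333] 6 [-0.7786 -0.5464  0.1739]
scene brass [554.75   0.75] 8 [-0.5454  
[... 4942 characters left out ...]
.0181]
side brass [637.4444 385.4444] 9 [-0.546  -0.5588 -0.2773]
side brass [635.4 388.8] 5 [-0.5449 -0.5441 -0.2789]
side red [392.5938  66.4414] 512 [ 0.9645 -1.1391 -0.0979]
side red [382.1667 115.3333] 6 [ 0.6041 -0.5868  0.1128]
side red [287.7949 147.3846] 39 [ 0.6257 -0.1433  0.229 ]
side red [422.5417 172.3177] 192 [ 0.3278 -0.4654  0.1101]
side red [ 92.261  377.6532] 3988 [0.5304 0.6362 0.0211]
side red [283.2827 373.0579] 3230 [0.1883 0.2865 0.0118]
side blue [396.3488 176.3721] 172 [ 0.403  -0.4356  0.0542]
side blue [ 31.3416 300.0939] 3290 [0.8437 0.6587 0.0197]
side green [147.1744 274.5977] 430 [0.6443 0.3908 0.0587]
side green [ 52.3926 342.0241] 4519 [0.6827 0.674  0.0192]
```

Run:
```python
from h import *
np.set_printoptions(precision=4,suppress=True)
s=dict(np.load("scene0.npz"));d=dict(np.load("side0.npz"))
S=cloud(s);D=cloud(d)
for n,W in(("scene",S),("side",D)):
    m=(W[...,0]>.3)&(W[...,0]<.62)&(W[...,1]>.12)&(W[...,1]<.45)&(W[...,2]>.06)
    P=W[m]; print(n,len(P),P.min(0),P.max(0))
    # ransac plane
    best=None;rng=np.random.default_rng(0)
    for _ in range(2000):
        a=P[rng.choice(len(P),3,replace=False)]
        nn=np.cross(a[1]-a[0],a[2]-a[0]);L=np.linalg.norm(nn)
        if L<1e-6: continue
        nn/=L; e=abs((P-a[0])@nn)<.003
        if best is None or e.sum()>best[0]: best=(e.sum(),e)
    Q=P[best[1]];c=Q.mean(0);u,sv,vt=np.linalg.svd(Q-c)
    print(" plane",best[0],c,vt[2],"tilt",np.degrees(np.arcsin(abs(vt[2,2]))),sv)
    v=vt[2]*np.sign(vt[2,2]); hor=np.cross([0,0,1],v);hor/=np.linalg.norm(hor);up=np.cross(v,hor)
    print(" hor",hor,"up",up, "yaw",np.degrees(np.arctan2(hor[1],hor[0])))
    h=(Q-c)@hor;w=(Q-c)@up;print(" ext",h.min(),h.max(),w.min(),w.max())
```

```text
scene 1923 [0.3849 0.1203 0.06  ] [0.62   0.3832 0.241 ]
 plane 1061 [0.4327 0.3028 0.1248] [ 0.8977 -0.0128  0.4403] tilt 26.12614554639979 [1.4521 1.3767 0.0548]
 hor [ 0.0143  0.9999 -0.    ] up [-0.4403  0.0063  0.8978] yaw 89.1833838194787
 ext -0.10496818756907003 0.08043920779084426 -0.07334949519290833 0.09029161322045307
side 1599 [0.3837 0.1201 0.06  ] [0.6199 0.3879 0.2411]
 plane 505 [0.6118 0.1535 0.152 ] [-0.982  -0.1889  0.0098] tilt 0.5619605766207331 [1.1915 0.4556 0.0377]
 hor [ 0.1889 -0.982   0.    ] up [0.0096 0.0019 1.    ] yaw -79.11316203367541
 ext -0.03810372739108733 0.03371018279156229 -0.09106272429096221 0.0890320355875853
```

Run:
```python
from h import *
from scipy.spatial.transform import Rotation as R
np.set_printoptions(precision=4,suppress=True)
print(R.from_quat(readout.get_obs()["ee_rot"]).as_matrix())
s=dict(np.load("scene0.npz"));d=dict(np.load("side0.npz"))
S=cloud(s);D=cloud(d)
m=(S[...,0]>.3)&(S[...,0]<.52)&(S[...,1]>.18)&(S[...,1]<.45)&(S[...,2]>.06)
P=S[m];n=np.array([.8977,-.0128,.4403]);c=np.array([.4327,.3028,.1248])
Q=P[abs((P-c)@n)<.004];c=Q.mean(0);n=np.linalg.svd(Q-c)[2][2];n*=np.sign(n[2])
x=np.cross([0,0,1],n);x/=np.linalg.norm(x);z=np.cross(n,x);y=-n
print("x",x,"y",y,"z",z)
h=(Q-c)@x;w=(Q-c)@z
print("pct x",np.percentile(h,[0,.5,2,98,99.5,100]),"z",np.percentile(w,[0,.5,2,98,99.5,100]))
for nm,W,cc in(("scene",S,s),("side",D,d)):
    hs=cv2.cvtColor(cc["pixels"],cv2.COLOR_RGB2HSV)
    o=(cv2.inRange(hs,(3,110,40),(20,255,255))>0)&(W[...,2]>.14)&(W[...,0]>.3)&(W[...,0]<.5)
    p=W[o]-c
    T=np.c_[p@x,p@y,p@z]
    print(nm,len(T),"\n",np.percentile(T,[0,3,50,97,100],axis=0))
    # edges by image hist of x along
    g=W[...,:]-c
    # sockets region
m2=(abs((S-c)@n)<.02)&m
T=np.stack([(S-c)@x,(S-c)@y,(S-c)@z],-1)[m]
for a in np.arange(-.11,.1,.01):
    k=T[(T[:,0]>a)&(T[:,0]<=a+.01)&(abs(T[:,1])<.02)]
    if len(k): print(round(a,3),len(k),k[:,2].min().round(4),k[:,2].max().round(4))
print("face origin c",c)
```

```text
[[-0.0003  0.963   0.2694]
 [ 0.001   0.2694 -0.963 ]
 [-1.     -0.     -0.001 ]]
x [ 0.0127  0.9999 -0.    ] y [-0.8981  0.0114 -0.4396] z [-0.4396  0.0056  0.8982]
pct x [-0.1048 -0.1012 -0.0849  0.0775  0.08    0.0806] z [-0.074  -0.0729 -0.0707  0.0818  0.086   0.0899]
scene 159 
 [[-0.0325 -0.0072  0.0506]
 [-0.0296 -0.0064  0.054 ]
 [-0.0034 -0.0005  0.074 ]
 [ 0.021   0.0093  0.0868]
 [ 0.022   0.0125  0.0899]]
side 111 
 [[-2.0462 -0.0019  0.068 ]
 [-1.4352 -0.0012  0.0811]
 [-0.0008  0.0045  0.0858]
 [ 0.0258  0.0227  0.1411]
 [ 0.0264  0.0357  0.1669]]
-0.11 15 -0.0709 0.0332
-0.1 34 -0.0726 0.0342
-0.09 31 -0.076 0.0498
-0.08 95 -0.0709 0.0552
-0.07 95 -0.0742 0.0548
-0.06 88 -0.0711 0.0563
-0.05 91 -0.0739 0.0571
-0.04 95 -0.0737 0.0889
-0.03 114 -0.0721 0.0889
-0.02 112 -0.0708 0.0879
-0.01 116 -0.0729 0.0874
-0.0 115 -0.0708 0.087
0.01 118 -0.0726 0.0899
0.02 102 -0.0738 0.0828
0.03 98 -0.074 0.0579
0.04 95 -0.0724 0.0562
0.05 98 -0.0723 0.0559
0.06 88 -0.0685 0.0572
0.07 115 -0.0752 0.0553
0.08 10 -0.0694 0.0445
face origin c [0.4326 0.3026 0.1252]
```

```bash
cat >> h.py <<'E'
from scipy.spatial.transform import Rotation as R
np.set_printoptions(precision=4,suppress=True)
def frame(x,y):
    x=np.array(x,float);x/=np.linalg.norm(x);y=np.array(y,float);y-=x*(x@y);y/=np.linalg.norm(y)
    return np.c_[x,y,np.cross(x,y)]
def rel(Rt,pt,o=None):
    o=o or readout.get_obs();Rc=R.from_quat(o["ee_rot"]).as_matrix()
    w=R.from_matrix(Rc.T@Rt).as_rotvec(degrees=True);dd=Rc.T@(np.array(pt)-o["position"])*1000
    print("turn",w.round(2),np.linalg.norm(w).round(1),"shift",dd.round(1),np.linalg.norm(dd).round(1))
def show():
    o=readout.get_obs();print(o["clock"],o["position"],R.from_quat(o["ee_rot"]).as_matrix().tolist(),o["ft_force"].round(1) if hasattr(o["ft_force"],'round') else o["ft_force"],o["grip_width"],np.round(o["joint_pos"],2))
    return o
def wristcam(name):
    o=readout.get_obs();c=camera("wrist");c=dict(c)
    Rc=R.from_quat(o["ee_rot"]).as_matrix();T=np.eye(4);T[:3,:3]=Rc;T[:3,3]=o["position"]
    c["T"]=T@c["T_tool_cam"];np.savez(name+".npz",**c);cv2.imwrite(f"pics/{name}.png",c["pixels"][:,:,::-1]);return c
def wray(c,u,v):
    K=c["intrinsics"];a=(u-K[0,2]);b=(v-K[1,2]);r=np.hypot(a,b);th=r/K[0,0]
    dl=np.stack([np.sin(th)*a/np.maximum(r,1e-9),np.sin(th)*b/np.maximum(r,1e-9),np.cos(th)],-1)
    return dl
def wcloud(c):
    z=c["range_z"].astype(float);v,u=np.mgrid[:z.shape[0],:z.shape[1]]
    dl=wray(c,u.astype(float),v.astype(float));P=dl/dl[...,2:]*z[...,None]
    W=P@c["T"][:3,:3].T+c["T"][:3,3];W[z<=0]=np.nan;return W
E
python3 - <<'E'
from h import *
rel(frame([0,0,-1],[.054,.9985,0]),[.59,-.24,.34])
E
```

```text
turn [-71.27  -0.05  -0.03] 71.3 shift [-109.   503.5 -234.8] 566.2
```

```bash
python3 -m inch '[[[0,0,0],[-60,30,-15],0],[[-10,0,0],[-109,80,-40],0],[[-20,0,0],[-109,140,-68],0],[[-30,0,0],[-109,195,-92],0],[[-40,0,0],[-109,250,-118],0],[[-50,0,0],[-109,305,-143],0],[[-60,0,0],[-109,360,-169],0],[[-71,0,0],[-109,415,-194],0],[[-71,0,0],[-109,470,-220],0],[[-71,0,0],[-109,503,-235],0]]'; python3 -m inch '[[[0,0,0],[0,0,0],0]]'
python3 - <<'E'
from h import *
show(); rel(frame([0,0,-1],[.054,.9985,0]),[.59,-.24,.34])
E
```

```text
clock: 1.4
position: [0.5911, -0.2371, 0.3395]
ee_rot: [0.021, 0.707, -0.019, 0.707]
ft_force: [0.2, -0.5, 0.5]
grip_width: 1.001
clock: 1.52
position: [0.5931, -0.2333, 0.3385]
ee_rot: [0.019, 0.707, -0.016, 0.706]
ft_force: [0.3, -0.7, 0.1]
grip_width: 1.0
1.525 [ 0.5931 -0.2333  0.3385] [[-0.0011446844622540198, 0.05043650867894302, 0.9987266133881489], [0.004602402407084153, 0.9987169557764664, -0.050430745946016174], [-0.9999887537315435, 0.00453881447817233, -0.0013753448904159082]] [ 0.3 -0.7  0.1] 1.000146108407354 [ 0.66  0.38 -0.51  1.22  0.18  1.59  0.14]
turn [ 0.2  -0.08 -0.26] 0.3 shift [-1.6 -6.8 -2.8] 7.5
```

```bash
python3 -m inch '[[[0,0,0],[0,0,0],0]]'
python3 - <<'E'
from h import *
c=wristcam("w1"); crop(c,220,60,440,280,"w1c",3)
E
```

```text
clock: 1.65
position: [0.5928, -0.2338, 0.3381]
ee_rot: [0.02, 0.708, -0.016, 0.706]
ft_force: [0.5, -0.3, 0.0]
grip_width: 1.004
```

View pics/w1.png

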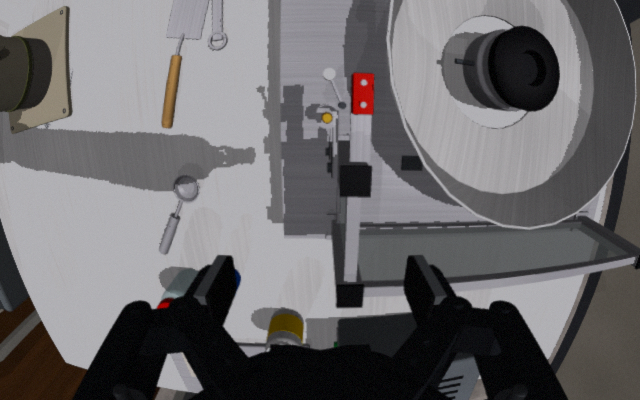

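View pics/w1c.png

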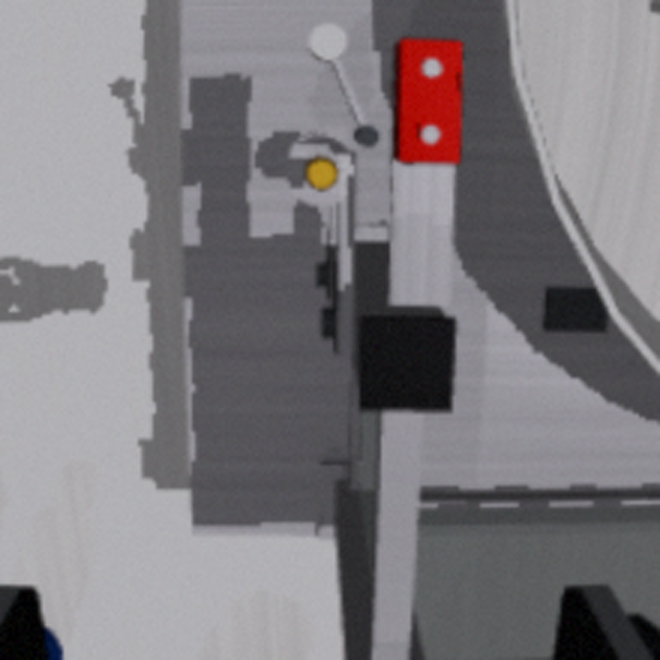

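Run:
```python
from h import *
c=dict(np.load("w1.npz"));W=wcloud(c)
h=cv2.cvtColor(c["pixels"],cv2.COLOR_RGB2HSV)
m=cv2.inRange(h,(15,100,60),(32,255,255));m[:,:310]=0;m[:,345:]=0;m[:105]=0;m[130:]=0
M=cv2.moments(m,True);u,v=M["m10"]/M["m00"],M["m01"]/M["m00"];print("pintle px",u,v,M["m00"],np.nanmedian(W[m>0],0),np.nanmin(W[m>0],0),np.nanmax(W[m>0],0))
def at(u,v,z):
    d=c["T"][:3,:3]@wray(c,np.float64(u),np.float64(v));p=c["T"][:3,3];t=(z-p[2])/d[2];return p+t*d
print("pintle z.208",at(u,v,.208)," cam",c["T"][:3,3])
print("roller",at(329.3,73.7,.227),W[73,329])
print("post cap",at(355.3,180,.24),W[180,355])
px=c["pixels"].astype(int)
mm=(px.max(-1)<40)&(abs(W[...,2]-.237)<.02)
k,l,st,ce=cv2.connectedComponentsWithStats(mm.astype(np.uint8))
for i in range(1,k):
    if st[i,4]>50: print(ce[i],st[i],np.nanmean(W[l==i],0),np.nanmin(W[l==i],0),np.nanmax(W[l==i],0))
r=(h[...,1]>180)&((h[...,0]<5)|(h[...,0]>175))&(W[...,2]>.15)
print("red",np.nanmean(W[r],0),np.nanmin(W[r],0),np.nanmax(W[r],0))
```

```text
pintle px 326.5952380952381 117.32142857142857 84.0 [ 0.6016 -0.1683  0.2068] [ 0.5973 -0.1727  0.1889] [ 0.6053 -0.1646  0.2084]
pintle z.208 [ 0.6014 -0.1683  0.208 ]  cam [ 0.5967 -0.1534  0.4799]
roller [ 0.6049 -0.1317  0.227 ] [ 0.6048 -0.131   0.2258]
post cap [ 0.6216 -0.2176  0.24  ] [ 0.6219 -0.2189  0.2347]
[354.6794 179.9787] [340 165  31  32 939] [ 0.6216 -0.219   0.2347] [ 0.6091 -0.2325  0.2228] [ 0.6345 -0.2062  0.2369]
[349.3939 294.7657] [337 283  28  24 589] [ 0.6158 -0.3328  0.2346] [ 0.6034 -0.3479  0.2232] [ 0.6313 -0.3205  0.2366]
red [ 0.6226 -0.1615  0.2589] [ 0.5243 -0.2464  0.2185] [ 0.6616 -0.132   0.4428]
```

Run:
```python
from h import *
F=frame([.4396,-.0056,-.8982],[.0127,.9999,0])
rel(F,[.3535,.2976,.2707]); rel(F,[.3535,.2976,.3307])
```

```text
turn [ -2.21 -26.2    0.24] 26.3 shift [  70.3  518.1 -265.8] 586.6
turn [ -2.21 -26.2    0.24] 26.3 shift [  10.3  518.4 -265.9] 582.7
```

```bash
python3 -m inch '[[[0,0,0],[0,45,-25],0],[[0,0,0],[0,100,-50],0],[[0,-4,0],[0,155,-80],0],[[-1,-8,0],[0,210,-108],0],[[-1,-12,0],[5,265,-136],0],[[-1,-16,0],[10,320,-164],0],[[-2,-20,0],[10,375,-192],0],[[-2,-24,0],[20,430,-220],0],[[-2,-26,0],[45,485,-248],0],[[-2,-26,0],[70,518,-266],0]]'; python3 -m inch '[[[0,0,0],[0,0,0],0]]'
python3 - <<'E'
from h import *
c=wristcam("w2");show()
F=frame([.4396,-.0056,-.8982],[.0127,.9999,0])
rel(F,[.3535,.2976,.2707])
E
```

```text
clock: 2.95
position: [0.3515, 0.2997, 0.2706]
ee_rot: [0.002, 0.53, -0.007, 0.848]
ft_force: [1.2, 0.2, 0.4]
grip_width: 1.0
clock: 3.08
position: [0.3498, 0.3011, 0.2693]
ee_rot: [0.0, 0.53, -0.006, 0.848]
ft_force: [0.3, -0.2, 0.4]
grip_width: 0.999
3.125 [0.3511 0.2996 0.2703] [[0.43918636469872746, 0.013339094827244368, 0.8982969473464254], [-0.010509716596716777, 0.9998976305922791, -0.00970948984258079], [-0.8983345050257022, -0.005176570789264466, 0.43928159555698515]] [-0.1  0.6  1.2] 1.0014747140189204 [ 0.27 -0.47 -1.04  2.02 -0.09  1.04 -0.76]
turn [ 0.1  -0.02  0.28] 0.3 shift [ 0.7 -2.   2.3] 3.2
```

View pics/w2.png

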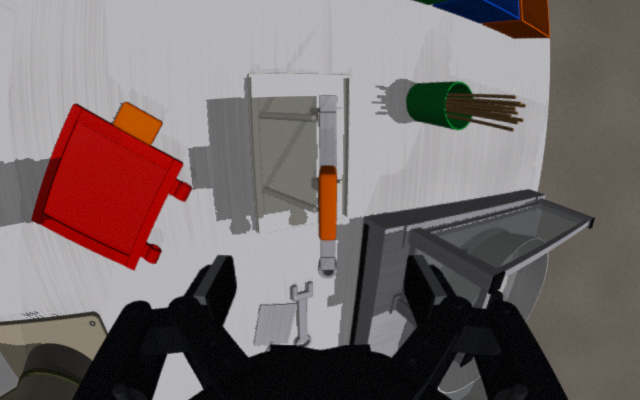

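Run:
```python
from h import *
c=dict(np.load("w2.npz"));W=wcloud(c)
h=cv2.cvtColor(c["pixels"],cv2.COLOR_RGB2HSV)
m=cv2.inRange(h,(5,150,80),(18,255,255));m[:,:300]=0;m[:,345:]=0;m[:150]=0;m[260:]=0
z=c["range_z"];v,u=np.nonzero(m)
dl=wray(c,u.astype(float),v.astype(float));P=dl/dl[:,2:]*z[v,u][:,None];T=P@c["T_tool_cam"][:3,:3].T+c["T_tool_cam"][:3,3]
print(u.min(),u.max(),v.min(),v.max());print("tool pts",np.percentile(T,[0,3,25,50,75,97,100],axis=0)*1000)
```

```text
319 336 166 239
tool pts [[-141.8167  -28.0215   -1.5473]
 [  80.1842  -25.5088   -1.5171]
 [  81.1476  -11.7339    1.5503]
 [  81.6457    2.3442    4.7927]
 [  82.1906   15.4178    8.2439]
 [  83.7236   25.9219   11.1804]
 [ 107.4934   81.2093   11.6153]]
```

```bash
python3 -m inch '[[[0,0,0],[30,0,4.5],0],[[0,0,0],[60,0,4.5],0],[[0,0,0],[85,0,4.5],0],[[0,0,0],[103,0,4.5],0],[[0,0,0],[111,0,4.5],0],[[0,0,0],[111,0,4.5],0]]'
python3 - <<'E'
from h import *
c=wristcam("w3");show()
E
```

```text
clock: 3.88
position: [0.4054, 0.296, 0.1726]
ee_rot: [0.002, 0.53, -0.009, 0.848]
ft_force: [-0.1, -0.2, -0.2]
grip_width: 1.003
3.925 [0.4052 0.2966 0.173 ] [[0.43948741159469473, 0.016996503474509483, 0.8980879321755952], [-0.012455710499577053, 0.9998401505440424, -0.012826871637989654], [-0.898162385276597, -0.00554907467130553, 0.43962886329783457]] [-0.4 -0.7  0.1] 1.0017591356315287 [ 0.59 -0.27 -1.39  2.09  0.11  0.79 -0.91]
```

View pics/w3.png

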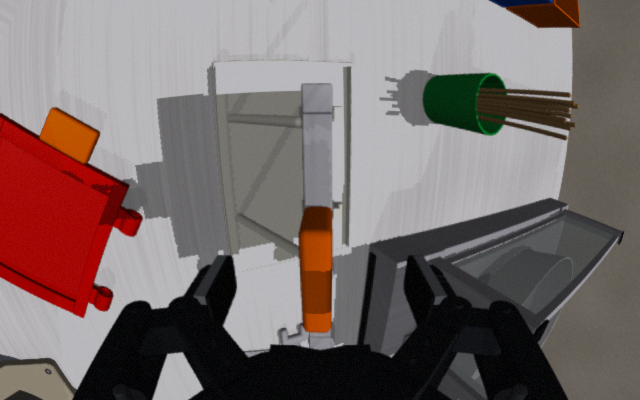

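```bash
python3 -m inch '[[[0,0,0],[0,0,-1],0.5],[[0,0,0],[0,0,-1],1],[[0,0,0],[0,0,-1],1],[[0,0,0],[0,0,-1],1],[[0,0,0],[0,0,-1],1],[[0,0,0],[0,0,-1],1],[[0,0,0],[0,0,-1],1]]' 60
python3 - <<'E'
from h import *
show()
E
```

```text
clock: 4.8
position: [0.4048, 0.2968, 0.1731]
ee_rot: [0.002, 0.529, -0.008, 0.849]
ft_force: [3.0, -0.8, 3.8]
grip_width: 0.15
4.8 [0.4048 0.2968 0.1731] [[0.44059994902331046, 0.016733702330474724, 0.897547585438773], [-0.011982951701431991, 0.9998468017592412, -0.012758600249944919], [-0.8976235813464225, -0.005133830746315191, 0.4407329690330539]] [ 3.  -0.8  3.8] 0.15019381313756855 [ 0.59 -0.27 -1.39  2.09  0.11  0.79 -0.91]
```

```bash
python3 -m inch '[[[0,0,0],[-10,0,0],1],[[0,0,0],[-30,0,0],1],[[0,0,0],[-55,0,0],1],[[0,0,0],[-80,0,0],1],[[0,0,0],[-100,0,0],1],[[0,0,0],[-100,0,0],1]]'
python3 - <<'E'
from h import *
c=wristcam("w4");show()
E
```

```text
clock: 5.55
position: [0.3611, 0.2985, 0.2644]
ee_rot: [0.002, 0.527, -0.008, 0.85]
ft_force: [6.8, -0.8, 1.4]
grip_width: 0.153
5.6 [0.3612 0.2984 0.2639] [[0.443020852771547, 0.015959936590269178, 0.8963692344305476], [-0.011140464683449484, 0.9998623325351303, -0.0122965858694699], [-0.8964420862812099, -0.004538325841433056, 0.44313766432379553]] [ 5.4 -0.3  2.4] 0.15093122777379883 [ 0.27 -0.44 -1.05  2.03 -0.05  1.02 -0.79]
```

View pics/w4.png

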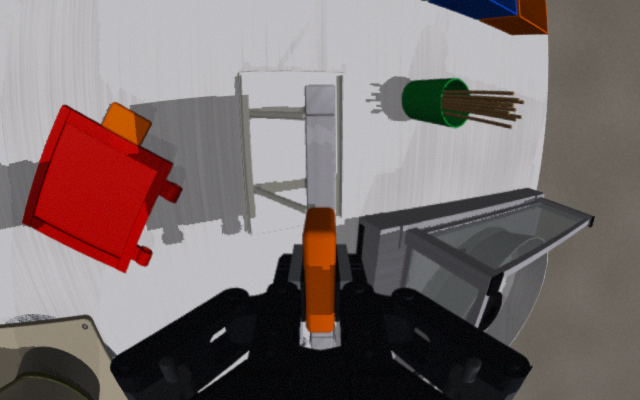

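```bash
python3 -m inch '[[[0,0,0],[-12,0,6],1],[[0,0,0],[-35,0,15],1],[[0,3,0],[-60,0,30],1],[[0,8,0],[-85,0,50],1],[[0,14,0],[-105,0,70],1],[[0,20,0],[-120,0,90],1],[[0,26,0],[-125,0,100],1],[[0,26,0],[-125,0,100],1]]'
python3 - <<'E'
from h import *
c=wristcam("w5");show()
F=frame([0,0,-1],[np.cos(np.radians(132)),np.sin(np.radians(132)),0])
rel(F,[.48,.05,.34])
E
```

```text
clock: 6.6
position: [0.3974, 0.297, 0.4177]
ee_rot: [0.005, 0.709, -0.008, 0.705]
ft_force: [-0.2, -0.0, -5.8]
grip_width: 0.158
6.65 [0.3958 0.2981 0.4182] [[-0.001217335047818846, 0.01597948727969979, 0.9998715787948267], [-0.003547134142726005, 0.9998659603462927, -0.01598371609355354], [-0.9999929679426525, -0.003566136153279554, -0.0011604904917377201]] [-0.9  0.5 -5.5] 0.15585094934340302 [ 0.29  0.11 -1.11  1.4   0.1   1.7  -0.82]
turn [-42.92  -0.14   0.17] 42.9 shift [  79.  -246.5   88.3] 273.5
```

View pics/w5.png

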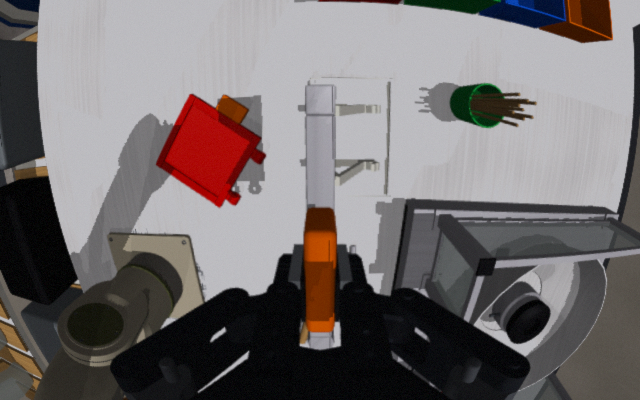

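```bash
python3 - <<'E'
from h import *
F=frame([0,0,-1],[np.cos(np.radians(132)),np.sin(np.radians(132)),0])
rel(F,[.50,-.101,.30])
E
python3 -m inch '[[[0,0,0],[5,-30,5],1],[[-5,0,0],[20,-80,20],1],[[-12,0,0],[35,-130,35],1],[[-20,0,0],[55,-180,48],1],[[-27,0,0],[75,-230,60],1],[[-35,0,0],[95,-280,75],1],[[-43,0,0],[110,-330,90],1],[[-43,0,0],[118,-375,98],1],[[-43,0,0],[118,-400,98],1],[[-43,0,0],[118,-400,98],1]]'
python3 - <<'E'
from h import *
show()
for n in("scene","side"):
    c=camera(n);np.savez(n+"1.npz",**c)
    crop(c,*((200,140,360,260) if n=="scene" else (200,90,360,210)),n+"1c",5)
E
```

```text
turn [-42.92  -0.14   0.17] 42.9 shift [ 119.5 -397.   110.7] 429.1
clock: 7.9
position: [0.4859, -0.105, 0.3011]
ee_rot: [-0.254, 0.661, 0.252, 0.659]
ft_force: [-0.0, 1.3, -4.9]
grip_width: 0.154
7.9 [ 0.4859 -0.105   0.3011] [[-0.0019030007698060403, -0.6682806765199061, 0.7439067925339619], [-0.00405043528424448, 0.7439071883125443, 0.6682706705751293], [-0.9999899862309015, -0.0017414267201253386, -0.004122483583978098]] [-0.   1.3 -4.9] 0.15369122078016134 [ 0.77  0.06 -0.67  1.65  0.04  1.45  0.82]
```

View pics/scene1c.png

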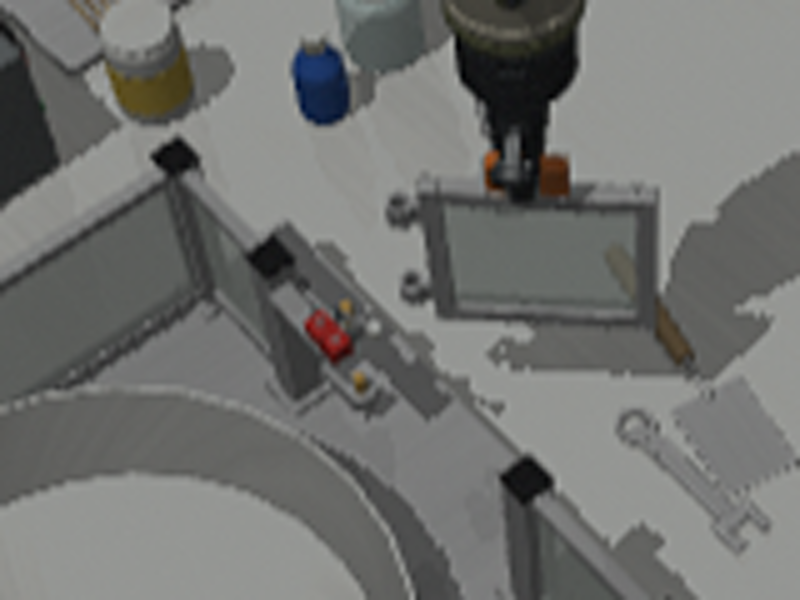

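View pics/side1c.png

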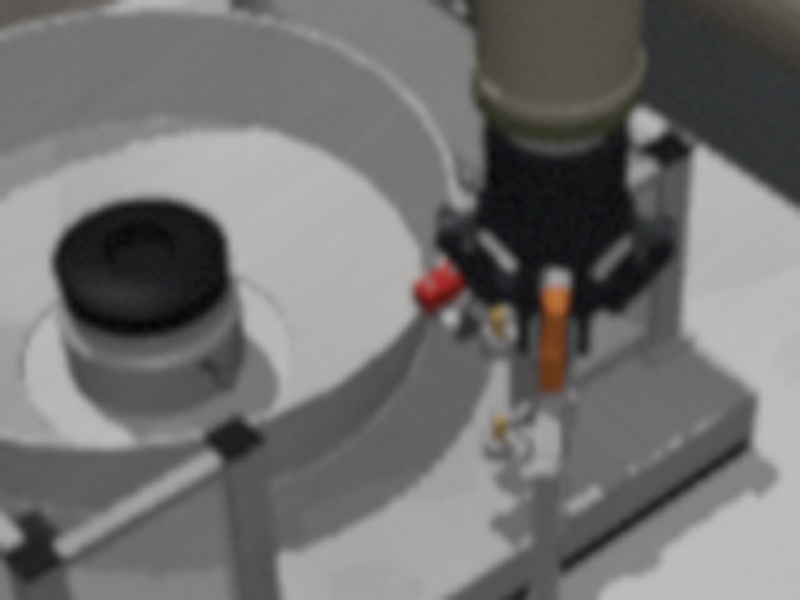

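```bash
cat >> h.py <<'E'
def gatefit(c,o,dump=False):
    """express scene cloud of the gate in frame (gx,gy,gz): gx=tool y, gz=-tool x, gy=-tool z about TCP (mm)"""
    W=cloud(c);Rc=R.from_quat(o["ee_rot"]).as_matrix();T=(W-o["position"])@Rc*1000
    G=np.stack([T[...,1],-T[...,2],-T[...,0]],-1)
    m=(abs(G[...,1])<25)&(G[...,0]>-130)&(G[...,0]<110)&(G[...,2]<40)&(G[...,2]>-175)&(W[...,2]>.075)
    return G,m
E
python3 - <<'E'
from h import *
c=dict(np.load("scene1.npz"));o=readout.get_obs();G,m=gatefit(c,o)
P=G[m];print(len(P))
A=np.c_[P[:,0],P[:,2],np.ones(len(P))];k=abs(P[:,1]-np.median(P[:,1]))<6
for _ in range(3):
    co=np.linalg.lstsq(A[k],P[k,1],rcond=None)[0];k=abs(P[:,1]-A@co)<2.5
print("gy = a gx + b gz + c",co,k.sum())
Q=P[k]
for a in range(-110,100,10):
    q=Q[(Q[:,0]>a)&(Q[:,0]<=a+10)]
    if len(q): print(a,len(q),q[:,2].min().round(1),q[:,2].max().round(1))
print()
for a in range(-170,40,10):
    q=Q[(Q[:,2]>a)&(Q[:,2]<=a+10)]
    if len(q): print(a,len(q),q[:,0].min().round(1),q[:,0].max().round(1))
E
```

```text
1419
gy = a gx + b gz + c [-0.0017 -0.0041  0.2904] 742
-100 8 -122.5 -21.6
-90 9 -135.0 -26.6
-80 24 -140.0 1.1
-70 22 -133.0 -0.7
-60 48 -143.0 0.3
-50 43 -155.9 -3.6
-40 48 -154.0 1.1
-30 51 -155.9 32.4
-20 39 -148.4 -3.3
-10 47 -157.5 -17.9
0 50 -163.5 0.1
10 55 -158.3 30.7
20 57 -146.8 32.2
30 53 -153.6 1.7
40 55 -159.3 0.9
50 40 -143.1 4.5
60 45 -158.1 2.4
70 33 -159.6 4.0
80 15 -162.4 1.4

-170 3 8.9 85.8
-160 20 -45.7 85.8
-150 42 -55.9 71.2
-140 46 -84.6 70.9
-130 51 -94.4 74.6
-120 44 -94.4 85.1
-110 49 -71.3 81.6
-100 52 -70.7 84.8
-90 47 -73.7 81.3
-80 51 -62.5 84.7
-70 47 -64.7 70.6
-60 44 -71.9 84.3
-50 49 -80.9 80.8
-40 51 -97.7 84.1
-30 37 -97.3 77.2
-20 32 -71.8 80.4
-10 45 -74.8 83.6
0 16 -70.8 80.3
10 3 10.3 23.7
20 9 -25.7 27.1
30 4 -22.3 23.9
```

Run:
```python
from h import *
c=dict(np.load("scene1.npz"));o=readout.get_obs();G,m=gatefit(c,o)
P=G[m]
print(np.histogram(P[:,1],bins=np.arange(-20,21,2)))
inn=(P[:,0]>-55)&(P[:,0]<65)&(P[:,2]<-25)&(P[:,2]>-135)
print("pane",np.histogram(P[inn,1],bins=np.arange(-20,21,2))[0])
fr=((P[:,0]>73)&(P[:,0]<84)|(P[:,0]>-74)&(P[:,0]<-62))&(P[:,2]<0)&(P[:,2]>-155)
print("frame",np.histogram(P[fr,1],bins=np.arange(-20,21,2))[0],P[fr].mean(0))
s=(P[:,0]<-77)
print("sock",np.histogram(P[s,1],bins=np.arange(-20,21,2))[0])
Q=P[s]; 
for a in range(-150,0,4):
    q=Q[(Q[:,2]>a)&(Q[:,2]<=a+4)]
    if len(q): print(a,len(q),q[:,0].min().round(1),q[:,0].max().round(1),q[:,1].min().round(1))
```

```text
(array([  1,   3,   4,   3,   0,   2,  43, 127, 186, 262, 302, 296, 110,
        35,  26,  12,   4,   3,   0,   0]), array([-20, -18, -16, -14, -12, -10,  -8,  -6,  -4,  -2,   0,   2,   4,
         6,   8,  10,  12,  14,  16,  18,  20]))
pane [  0   0   0   0   0   0   0   0   7  91 205 222  62  10   4   0   0   0
   0   0]
frame [ 0  0  0  0  0  0 16 42 59 34  8  4  4  1  4  0  0  0  0  0] [  4.4879  -2.6422 -65.0719]
sock [ 0  0  0  0  0  0  5 18  4 12  6  5  7  5  5  4  3  3  0  0]
-146 1 -86.9 -86.9 14.5
-142 6 -95.5 -77.6 -4.7
-138 3 -91.3 -80.5 -4.4
-134 5 -94.9 -77.1 -5.1
-130 4 -92.4 -79.9 -4.2
-126 8 -95.4 -80.5 -6.9
-122 7 -94.4 -79.9 -6.4
-118 1 -83.8 -83.8 5.6
-50 1 -87.7 -87.7 -4.0
-46 1 -80.8 -80.8 -1.6
-42 8 -97.7 -77.5 -5.9
-38 5 -97.6 -86.5 -7.0
-34 6 -89.5 -79.9 -6.8
-30 17 -97.3 -77.2 -6.0
-26 2 -92.6 -79.8 -4.2
-22 2 -96.7 -93.4 2.6
```

Run:
```python
from h import *
F=frame([0,0,-1],[np.cos(np.radians(132)),np.sin(np.radians(132)),0])
rel(F,[.5213,-.1013,.2645]); rel(F,[.5413,-.1013,.2645])
```

```text
turn [ 0.15 -0.18  0.12] 0.3 shift [ 37.1 -22.4  26.6] 50.8
turn [ 0.15 -0.18  0.12] 0.3 shift [ 37.1 -35.9  41.4] 66.1
```

```bash
python3 -m inch '[[[0,0,0],[18,0,0],1],[[0,0,0],[37,0,0],1],[[0,0,0],[37,-10,11],1],[[0,0,0],[37,-20,23],1],[[0,0,0],[37,-29,33],1],[[0,0,0],[37,-36,41.5],1],[[0,0,0],[37,-36,41.5],1],[[0,0,0],[37,-36,41.5],1]]'
python3 - <<'E'
from h import *
show();F=frame([0,0,-1],[np.cos(np.radians(132)),np.sin(np.radians(132)),0])
rel(F,[.5413,-.1013,.2645])
for n in("scene","side"):
    c=camera(n);np.savez(n+"2.npz",**c)
    crop(c,*((240,170,320,230) if n=="scene" else (260,130,340,190)),n+"2c",9)
E
```

```text
clock: 9.0
position: [0.5412, -0.1012, 0.2644]
ee_rot: [-0.255, 0.661, 0.253, 0.659]
ft_force: [-0.9, 0.3, -5.2]
grip_width: 0.148
9.0 [ 0.5412 -0.1012  0.2644] [[-0.0014086146435748348, -0.6712472177802322, 0.7412322095180991], [-0.003582077369521486, 0.7412315763496478, 0.671239837125252], [-0.9999925922358147, -0.0017096328593497745, -0.003448569120891032]] [-0.9  0.3 -5.2] 0.14832833583781294 [ 0.7   0.22 -0.69  1.58  0.14  1.4   0.73]
turn [ 0.16 -0.2   0.1 ] 0.3 shift [-0.1 -0.1  0.1] 0.2
```

View pics/scene2c.png

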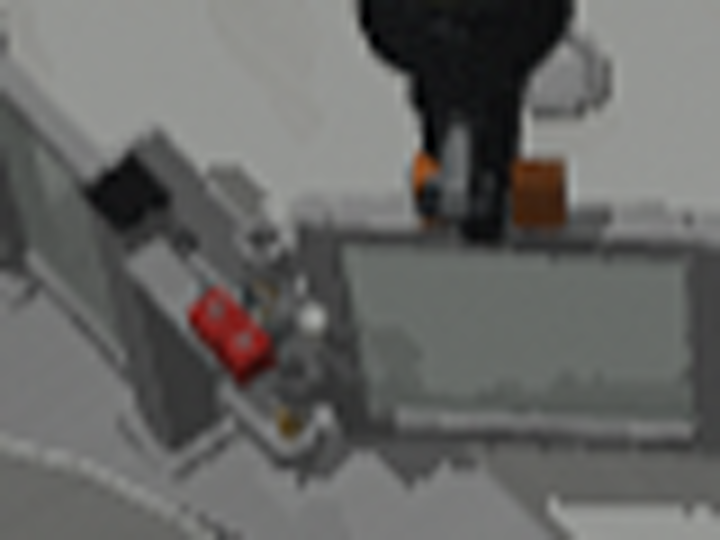

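View pics/side2c.png

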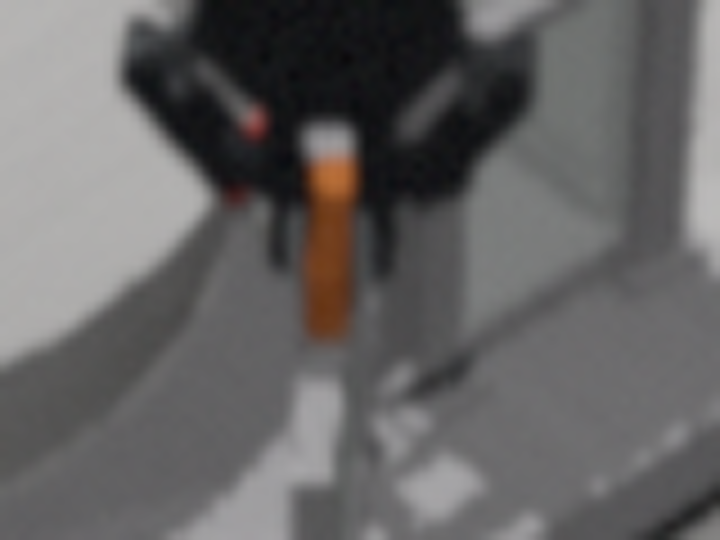

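Run:
```python
from h import *
s=dict(np.load("scene0.npz"));K=s["intrinsics"];E=s["extrinsics"]
def pr(p):
    q=E[:3,:3]@np.array(p)+E[:3,3];q=K@q;return q[:2]/q[2]
x,y=.6014,-.1683
for z in(.094,.112,.125,.145,.19,.199,.208,.221,.241): print(z,pr([x,y,z]), ((pr([x,y,z])-[240,170])*9).round(0))
J=np.c_[pr([x+.01,y,.2])-pr([x,y,.2]),pr([x,y+.01,.2])-pr([x,y,.2])]/10;print("px per mm",J)
h=cv2.cvtColor(s["pixels"],cv2.COLOR_RGB2HSV)
cc=s["pixels"][196:222,262:280,::-1];cv2.imwrite("pics/p0.png",cv2.resize(cc,None,fx=24,fy=24,interpolation=cv2.INTER_NEAREST))
c=dict(np.load("scene2.npz"))["pixels"][190:222,260:282,::-1];cv2.imwrite("pics/p2.png",cv2.resize(c,None,fx=18,fy=18,interpolation=cv2.INTER_NEAREST))
```

```text
0.094 [272.1818 217.5572] [290. 428.]
0.112 [271.6987 215.0456] [285. 405.]
0.125 [271.3441 213.2022] [282. 389.]
0.145 [270.789  210.3166] [277. 363.]
0.19 [269.4959 203.5949] [265. 302.]
0.199 [269.2297 202.211 ] [263. 290.]
0.208 [268.9608 200.8134] [261. 277.]
0.221 [268.5678 198.7702] [257. 259.]
0.241 [267.9519 195.5688] [252. 230.]
px per mm [[-0.2194  0.1855]
 [ 0.1676  0.1731]]
```

View pics/p0.png

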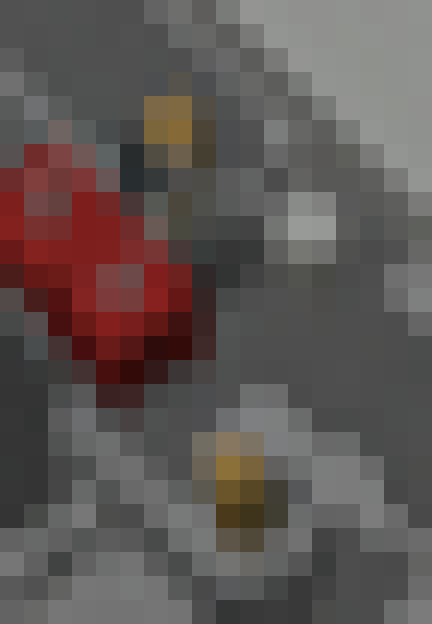

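View pics/p2.png

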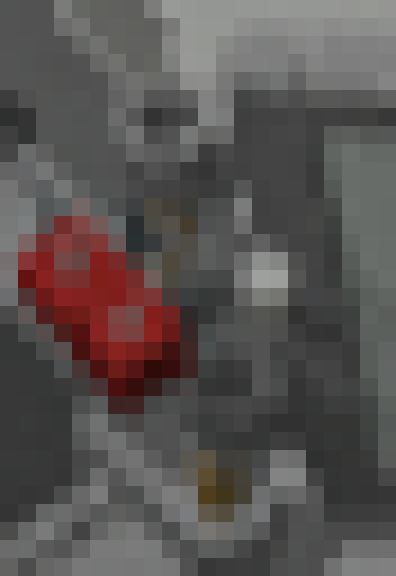

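```bash
python3 -m inch '[[[0,0,0],[4,0,0],1],[[0,0,0],[8,0,0],1],[[0,0,0],[11,0,0],1],[[0,0,0],[14,0,0],1],[[0,0,0],[16,0,0],1],[[0,0,0],[16,0,0],1]]'; python3 -m inch '[[[0,0,0],[3,0,0],1],[[0,0,0],[3,0,0],1]]'
```

```text
clock: 9.85
position: [0.5416, -0.1017, 0.249]
ee_rot: [-0.256, 0.66, 0.253, 0.659]
ft_force: [1.9, -0.5, -4.2]
grip_width: 0.153
clock: 10.1
position: [0.5416, -0.1021, 0.2454]
ee_rot: [-0.256, 0.66, 0.253, 0.659]
ft_force: [1.5, -1.8, -5.8]
grip_width: 0.15
```

```bash
python3 -m inch '[[[0,0,0],[3,0,0],1],[[0,0,0],[5,0,0],1],[[0,0,0],[5,0,0],1]]'; python3 -m inch '[[[0,0,0],[2,0,0],1],[[0,0,0],[4,0,0],1],[[0,0,0],[4,0,0],1]]';python3 - <<'E'
from h import *
for n in("scene",):
    c=camera(n);np.savez(n+"3.npz",**c)
    crop(c,240,170,320,230,n+"3c",9)
E
```

```text
clock: 10.48
position: [0.5415, -0.1023, 0.2401]
ee_rot: [-0.256, 0.661, 0.253, 0.659]
ft_force: [1.1, -1.3, -6.5]
grip_width: 0.155
clock: 10.85
position: [0.5415, -0.1023, 0.2359]
ee_rot: [-0.256, 0.661, 0.253, 0.659]
ft_force: [2.2, -1.7, -5.6]
grip_width: 0.156
```

View pics/scene3c.png

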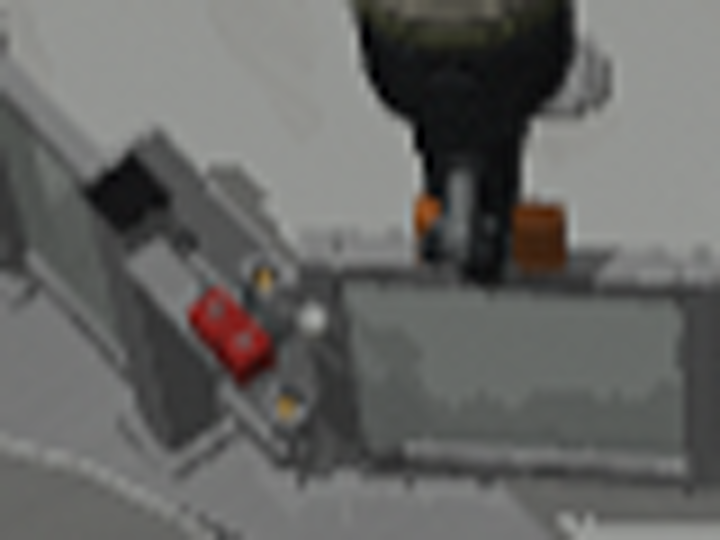

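```bash
python3 -m inch '[[[0,0,0],[2,0,0],1],[[0,0,0],[2,0,0],1]]'; python3 -m inch '[[[0,0,0],[1.5,0,0],1],[[0,0,0],[1.5,0,0],1]]'; python3 -m inch '[[[0,0,0],[1.5,0,0],1],[[0,0,0],[1.5,0,0],1]]'
```

```text
clock: 11.15
position: [0.5415, -0.1024, 0.2339]
ee_rot: [-0.256, 0.661, 0.253, 0.659]
ft_force: [2.1, -2.2, -4.8]
grip_width: 0.151
clock: 11.4
position: [0.5416, -0.102, 0.2332]
ee_rot: [-0.256, 0.66, 0.252, 0.659]
ft_force: [-3.8, 0.8, 4.9]
grip_width: 0.15
clock: 11.65
position: [0.5418, -0.1018, 0.233]
ee_rot: [-0.256, 0.66, 0.252, 0.66]
ft_force: [-5.8, 1.6, 8.5]
grip_width: 0.154
```

```bash
python3 -m inch '[[[0,0,0],[0,0,0],1],[[0,0,0],[0,0,0],1],[[0,0,0],[0,0,0],1]]' 40
python3 - <<'E'
from h import *
o=show();y=R.from_quat(o["ee_rot"]).as_matrix()[:,1];print("yaw",np.degrees(np.arctan2(y[1],y[0])),"pivot",np.array(o["position"])-.09*y)
E
```

```text
clock: 12.02
position: [0.5418, -0.1019, 0.2332]
ee_rot: [-0.256, 0.66, 0.252, 0.66]
ft_force: [-2.4, -0.2, 3.4]
grip_width: 0.155
12.025 [ 0.5418 -0.1019  0.2332] [[0.0015065793275427786, -0.670827323513374, 0.7416120496908158], [-0.005752739185575173, 0.7415948056945143, 0.6708234120532606], [-0.9999823179489691, -0.005276949383782259, -0.0027418232270573495]] [-2.4 -0.2  3.4] 0.15547221073866527 [ 0.69  0.23 -0.69  1.63  0.16  1.33  0.72]
yaw 132.13167179018046 pivot [ 0.6022 -0.1686  0.2337]
```

```bash
python3 -m inch '[[[4,0,0],[-0.3,-0.2,6.3],1],[[8,0,0],[-0.3,-0.9,12.5],1],[[12,0,0],[-0.3,-2,18.7],1],[[16,0,0],[-0.3,-3.5,24.8],1],[[20,0,0],[-0.3,-5.4,30.8],1],[[24,0,0],[-0.3,-7.8,36.6],1],[[24,0,0],[-0.3,-7.8,36.6],1]]'
python3 - <<'E'
from h import *
o=show();y=R.from_quat(o["ee_rot"]).as_matrix()[:,1];print("yaw",np.degrees(np.arctan2(y[1],y[0])),"pivot",np.array(o["position"])-.09*y)
c=camera("scene");crop(c,240,170,320,230,"scene4c",9)
E
```

```text
clock: 12.9
position: [0.5741, -0.0831, 0.2331]
ee_rot: [-0.114, 0.698, 0.11, 0.698]
ft_force: [-1.6, -0.3, -0.5]
grip_width: 0.156
12.9 [ 0.5741 -0.0831  0.2331] [[0.0007107416575553582, -0.3117311534776211, 0.950170080984351], [-0.005684087902880053, 0.950153712017021, 0.3117300349420763], [-0.9999835928609071, -0.005622409784746235, -0.0010965934542215838]] [-1.6 -0.3 -0.5] 0.15623039072367878 [ 0.59  0.29 -0.64  1.56  0.18  1.35  0.25]
yaw 108.1638859643678 pivot [ 0.6022 -0.1686  0.2336]
```

View pics/scene4c.png

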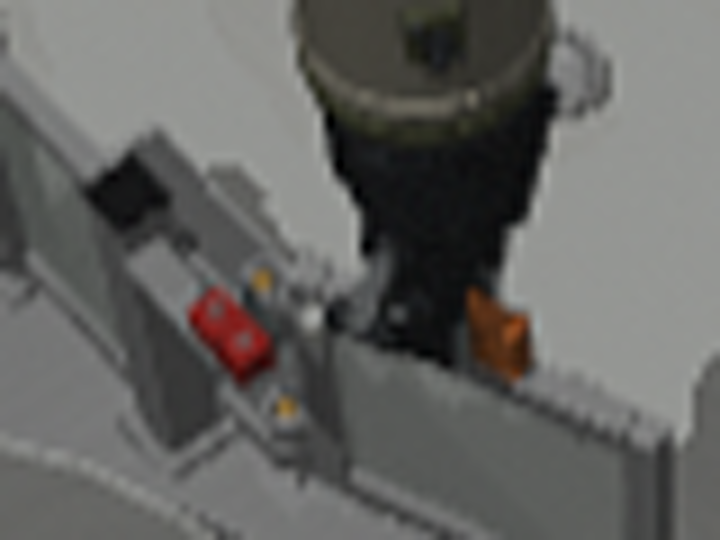

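```bash
python3 -m inch '[[[4,0,0],[0,-0.2,6.3],1],[[8,0,0],[0,-0.9,12.5],1],[[12,0,0],[0,-2,18.7],1],[[15,0,0],[0,-3.1,23.3],1],[[17,0,0],[0,-3.9,26.3],1],[[18,0,0],[0,-4.4,27.8],1],[[18,0,0],[0,-4.4,27.8],1]]'
python3 - <<'E'
from h import *
o=show();y=R.from_quat(o["ee_rot"]).as_matrix()[:,1];print("yaw",np.degrees(np.arctan2(y[1],y[0])),"pivot",np.array(o["position"])-.09*y)
c=camera("scene");crop(c,240,170,320,230,"scene5c",9)
c=camera("side");crop(c,220,110,340,200,"side5c",6)
E
```

```text
clock: 13.82
position: [0.6016, -0.0787, 0.233]
ee_rot: [-0.004, 0.707, -0.0, 0.707]
ft_force: [-3.0, 0.4, 1.7]
grip_width: 0.152
13.825 [ 0.6016 -0.0787  0.233 ] [[0.0003570799111536349, -0.004468465804675002, 0.9999899526031697], [-0.005595689736554532, 0.9999743515870252, 0.004470394219837368], [-0.9999842802515995, -0.00559722980241005, 0.0003320666043793441]] [-3.   0.4  1.7] 0.15162736733240886 [ 0.52  0.35 -0.59  1.49  0.2   1.37 -0.08]
yaw 90.25602909415149 pivot [ 0.602  -0.1687  0.2335]
```

View pics/scene5c.png

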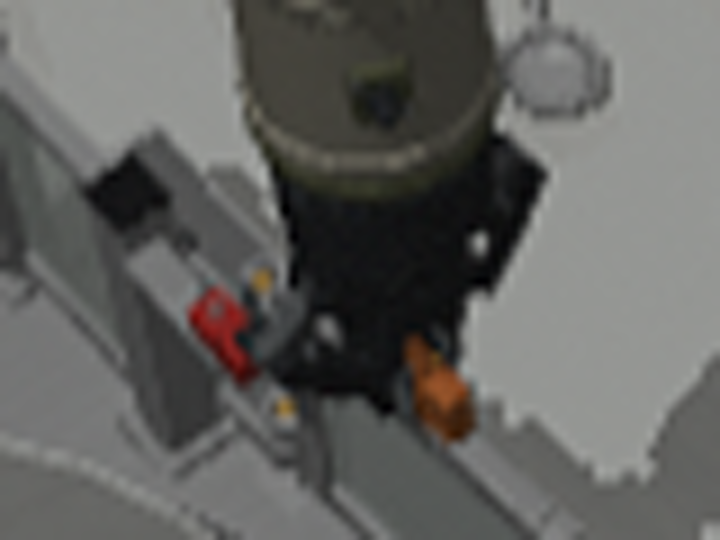

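View pics/side5c.png

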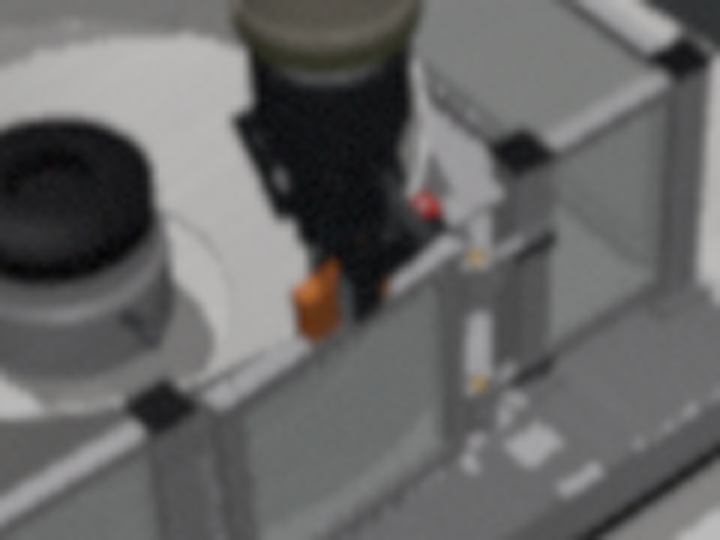

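```bash
python3 -m inch '[[[1,0,0],[0,0,1.6],1],[[2,0,0],[0,-0.05,3.1],1],[[3,0,0],[0,-0.1,4.7],1],[[3,0,0],[0,-0.1,4.7],1],[[3,0,0],[0,-0.1,4.7],1]]'
python3 - <<'E'
from h import *
o=show();y=R.from_quat(o["ee_rot"]).as_matrix()[:,1];print("yaw",np.degrees(np.arctan2(y[1],y[0])),"pivot",np.array(o["position"])-.09*y)
c=wristcam("w6");crop(c,300,200,640,400,"w6c",2)
E
```

```text
clock: 14.55
position: [0.6063, -0.0788, 0.2331]
ee_rot: [0.015, 0.707, -0.019, 0.707]
ft_force: [-3.0, 0.2, 1.3]
grip_width: 0.152
14.55 [ 0.6063 -0.0788  0.2331] [[0.000537186792540223, 0.047630903327674896, 0.9988648599678235], [-0.0057133560260412, 0.99884884744305, -0.047627067142649915], [-0.9999835343610762, -0.005681285935461501, 0.0008087007171434513]] [-3.   0.2  1.3] 0.1524903383668191 [ 0.51  0.36 -0.58  1.47  0.2   1.37 -0.14]
yaw 87.26987321559204 pivot [ 0.602  -0.1687  0.2336]
```

View pics/w6.png

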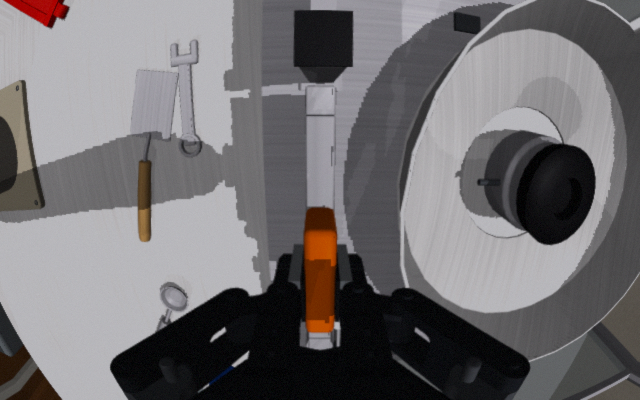

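```bash
python3 -m inch '[[[0,0,0],[0,0,0],0.8],[[0,0,0],[0,0,0],0.75],[[0,0,0],[0,0,0],0.7],[[0,0,0],[0,0,0],0.5],[[0,0,0],[0,0,0],0.4],[[0,0,0],[0,0,0],0.4]]' 20
python3 - <<'E'
from h import *
show()
c=wristcam("w7")
E
```

```text
clock: 15.35
position: [0.6063, -0.0787, 0.233]
ee_rot: [0.015, 0.707, -0.019, 0.707]
ft_force: [0.1, 0.2, 0.0]
grip_width: 0.599
15.35 [ 0.6063 -0.0787  0.233 ] [[0.0005861660342710295, 0.047604956420400746, 0.9988660693674566], [-0.00565764982546952, 0.9988504123524846, -0.04760089013583922], [-0.9999838235730781, -0.005623332418025519, 0.000854824358421935]] [0.1 0.2 0. ] 0.5987362970128872 [ 0.51  0.36 -0.58  1.47  0.2   1.37 -0.14]
```

View pics/w7.png

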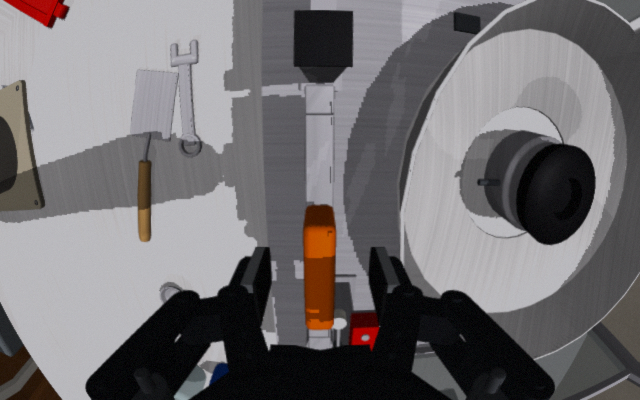

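```bash
python3 -m inch '[[[0,0,0],[-15,0,0],0.4],[[0,0,0],[-50,0,0],0.3],[[0,0,0],[-95,0,0],0],[[0,0,0],[-125,-40,0],0],[[0,0,0],[-125,-80,0],0],[[0,0,0],[-125,-110,0],0],[[0,0,0],[-125,-120,0],0],[[0,0,0],[-125,-120,0],0]]'
python3 - <<'E'
from h import *
show()
c=wristcam("w8");crop(c,220,60,440,280,"w8c",3)
E
```

```text
clock: 16.4
position: [0.6006, -0.1975, 0.3591]
ee_rot: [0.015, 0.707, -0.019, 0.707]
ft_force: [-0.3, 0.2, 0.9]
grip_width: 1.001
16.4 [ 0.6006 -0.1975  0.3591] [[0.0009585532749973869, 0.047787907024221685, 0.9988570453863073], [-0.0052627490734374095, 0.9988439127952244, -0.04778222832932968], [-0.9999856922215484, -0.005210932178651463, 0.0012089408672343316]] [-0.3  0.2  0.9] 1.0009806172547333 [ 0.62  0.36 -0.53  1.19  0.19  1.63  0.08]
```

View pics/w8c.png

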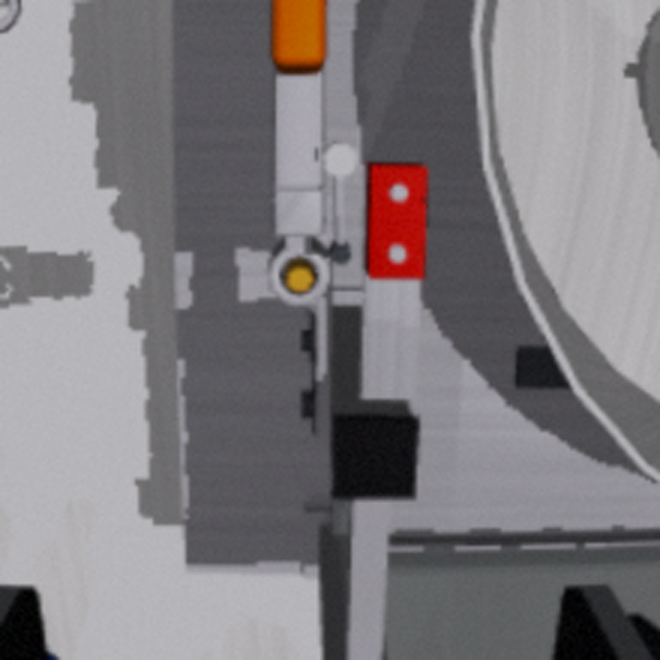

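```bash
python3 -m inch '[[[0,0,0],[0,0,0],0],[[0,0,0],[0,0,0],0],[[0,0,0],[0,0,0],0],[[0,0,0],[0,0,0],0]]'
python3 - <<'E'
from h import *
c=wristcam("w9")
def lever(f):
    c=dict(np.load(f));W=wcloud(c);return c
for f,ro,pi in(("w1.npz",(328,41),(366,134)),("w9.npz",(340,160),(341,252))):
    c=dict(np.load(f))
    def at(q,z):
        d=c["T"][:3,:3]@wray(c,q[0]/3+220,q[1]/3+60);p=c["T"][:3,3];return p+(z-p[2])/d[2]*d
    a=at(ro,.227)-at(pi,.227);print(f,a,np.arctan2(a[0],a[1]))
s=camera("side");cv2.imwrite("pics/side9.png",s["pixels"][:,:,::-1])
crop(c,220,60,440,280,"w9c",3)
E
```

```text
clock: 16.95
position: [0.6008, -0.1964, 0.3591]
ee_rot: [0.015, 0.707, -0.018, 0.707]
ft_force: [-0.0, 0.5, 0.9]
grip_width: 0.998
w1.npz [-0.009   0.0258  0.    ] -0.33517505984941737
w9.npz [0.0008 0.0274 0.    ] 0.027884465515180566
```

View pics/side9.png

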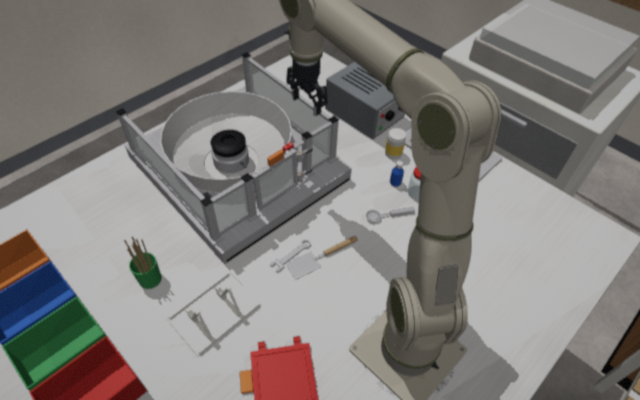

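View pics/w9c.png

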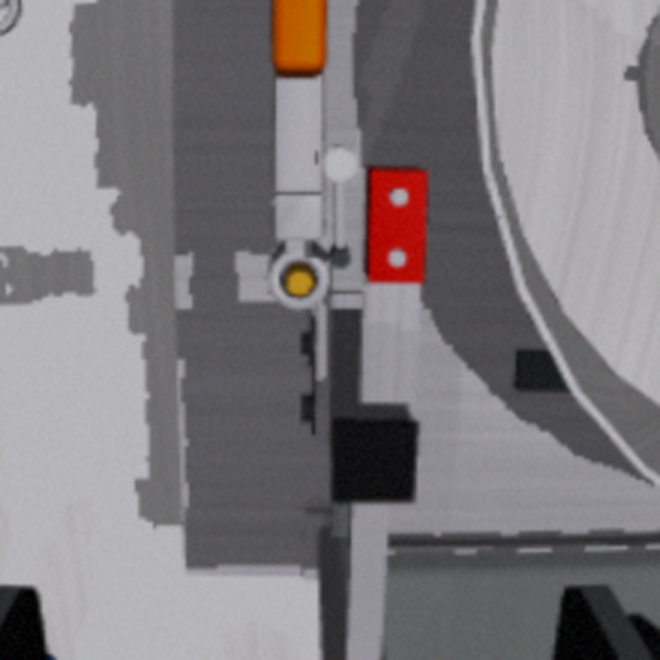

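```bash
python3 -c "
from workcell import manip
print(manip.hand_in())"
```

```text
the job is handed in; nothing more can be done
None
```

The gate is hung on both pintles and swung shut. I let it go and handed the job in at about 17 s; the hand-in returned no verdict.

**What I did:**
- I found the upper pintle with the wrist camera before picking up the gate. It stands about 5 mm to +y of the nominal hinge axis.
- I took the gate out of the rack by its orange tab and lowered it onto the pintles about 45° open. It met the shoulders at the expected height.
- I then turned it about the hinge axis until it was in line with the guard, with only a few newtons at the wrist. I released it and moved the hand up and clear.

**Last checks:**
- **Hanging:** both pintle tips showed inside their sockets during the lowering and the first part of the swing. The top one still did from above at the end.
- **Alignment:** the gripper's heading was within about 0.5° of the guard line just before I let go.
- **Switch:** the camera pictures put the lever about 0.36–0.38 rad from its free position after release. That is inside the 0.22–0.54 band. The switch can't be read directly, so this is a picture estimate.
- **Surroundings:** the robot was touching nothing. In the final picture the jars, cups and tools look undisturbed; I did not measure their positions.

**Disagreement:** the fixed scene camera and the robot's own coordinates differed by about 2–3 mm. I relied on the wrist camera and on feeling the contact instead.

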